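# Snug down a water meter lid and cover it

## Robot

A 7-joint arm with a two-finger parallel gripper is mounted at the origin on the work surface. World frame = base frame: x ahead of the robot, y to its left, z up, the work surface at z = 0. Lengths are in m, angles in rad, forces in N, time in s.
With the tool pointing down it reaches from about 0.425 to 0.925 m from the base axis. Payload 6.8 kg.
Tool frame: the origin (TCP) lies at the very end of the fingers, on their centre line; the grasp point (between the pads) lies 19 mm behind it; z points along the fingers, x is the direction in which the jaws open and shut, and the axes are right-handed (so a half turn about z gives the same grasp; the last joint's range is limited). The gripper opens to 85 mm and grips with 20 to 120 N. Pads are 22 mm wide; open, the fingers measure 114 mm over their backs; the gripper's body (76 mm by 85 mm) begins 54 mm behind the grasp point. The pads swing forward as they close: fully open they stand 13 mm farther back than shut.
Start: joints at [1.16, 0.477, 0.022, 1.555, -0.011, 1.109, -0.083], TCP at [0.201, -0.644, 0.231] pointing down, gripper open.
Joint ranges: [-2.96, 2.96], [-0.34, 2.1], [-1.41, 1.46], [0.24, 2.44], [-1.37, 4.51], [0.17, 1.92], [-2.96, 2.96]. Speed limits (rad/s): [2.39, 2.39, 3.14, 3.14, 3.14, 3.14, 3.14].

## Interface

Orientations are given as a unit quaternion [w, x, y, z].
In Python, from station import bot gives the robot as it stands.
- The arm moves only by the shell command python3 -m creep 'ROWS' [FORCE]. ROWS is JSON, a list that holds one entry, the list of rows, each a list of 7 numbers: the shift along the tool's x, y, z in cm, then the turn, a rotation vector about the tool's x, y, z in rad, then the opening, from 0 (shut) to 1 (fully open). In form: [[[dx, dy, dz, wx, wy, wz, claw], ...]]. A call has 1 to 10 rows; each row is the pose to reach, as a shift and turn from the pose commanded when the call began, along the tool's axes at that moment; what a row does not reach only later rows make up. A row lasts 1/8 s, in which the tool goes at most 62.5 mm and 10.7 degrees, less where a joint would pass 70% of its speed; a pose out of reach is approached as far as the arm can. A call with a gripper value outside its range is refused whole. The fingers move at their own pace and stop on an object; FORCE is the grip in N (left out, the last holds). Time passes only in rows, so rows that repeat a pose let the fingers close. It gives the time, the measured TCP pose, the force and the opening at its end, in the units of the state.
- bot.get_obs(): the state, without advancing time (a new reading comes with each control period).
- bot.read_camera(name): name is "scene" or "top" or "wrist"; returns (picture, depth): 480x640x3 uint8, blue, green, red; 480x640 float32, m along the optical axis (not along the pixel's ray), 0 where there is no reading.
- bot.calibration(name): a dict with "mtx" (3x3 intrinsics, pixels), "rvec" (rotation vector, rad) and "tvec" (3), from world to camera coordinates, as OpenCV has them. Camera axes: x right, y down, z forward; pixel columns grow to the right and rows downward; lengths in m; the calibration is good to about 2 mm. A picture is of the moment at which its call begins: read the wrist's pose just before it. calibration takes no time and is no camera call; for the wrist camera it gives the pose at the moment of the call.
- bot.hand_in(): hands the job in, once; it reports no verdict.
Trained networks look in the newest picture that a camera, given by its name, has taken for a name from the list of things; names that differ only in an ending like _2 or _b are one class to them, and where a whole thing is asked for, a point or a joint stands for the part that bears it (a point fixed in the world has none). Each returns a list of dicts, best first, with "p" (0 to 1); they miss things now and then, are a little off and sometimes report something else, mostly with a low value. They report only what shows in the picture. A call takes as long as a camera call. They do not tell look-alikes from the thing itself.
- bot.find_in(camera, label): "xy" ([column, row] in pixels, amid what is visible of it).
- bot.silhouettes(camera, label): "mask" (480x640 bool, what is visible of it) and "xy" ([column, row] in pixels, amid what is visible of it).
The state is a dict: "t": time; "q": joint angles; "joint_vel": joint speeds; "joint_torque": joint torques, N m; "eef_pos": TCP position; "tool_rot": TCP orientation; "contact_force": force on the tool from outside, world axes, zero at the start; "torque": the same for the moment, N m; "gripper_width": opening from 0.0 (shut) to 1.0 (fully open).
Only numpy, scipy, OpenCV 4.12 (cv2) and the standard library are available. Lean on these libraries where they do the work, as an engineer would, in place of code of your own. Each camera call takes 0.05 s, during which the arm holds its last target.

## Task

Screw the steel window lid of the brass water meter in the fixture down (clockwise) until you feel it go snug on its glass, but stop well short of overtightening, which cracks the glass. Then set the green dust cover lightly over the lid so that it sits level all the way down, let go, and leave the yellow cover and everything else on the bench alone.

Things in the scene. Friction and masses are not known exactly. Their poses are not given: they have to be found in the camera images.
- meter: Brass water meter held in a bench fixture, immovable. Origin on the bench under the lid's axis, z up; pipe ends (28 mm diameter, axis 40 mm high) reach 92 mm to +y and -y. Fixture plate 130 x 110 mm, 15 mm high; blue jaws 34 mm high. Brass belly of radius 42 mm up to 62 mm high, above it a neck of radius 26 mm up to 84 mm high.
- lid: Steel window lid, started on the meter's thread, with a black ribbed rubber grip sleeve that twists 0.25 rad per N m and springs back. Diameter 61 mm, 24 mm tall; origin at the centre of its underside, 78 mm high, z up, x to its red mark. Clockwise from above tightens; its height hardly changes. It runs down against 0.07 N m for 0.5 to 2.1 rad (not visible, unrelated to the mark), then seats; it stays tight.
- gasket: Black rubber ring between lid and glass, 50 mm across, inside the lid; origin on the axis, 90 mm above the meter's origin until the lid seats. Each further rad of the screw squeezes it down by 0.6 mm, too little to be measured: go by torque, which jumps to about 0.4 N m at the seat and climbs by 0.6 N m per rad. Snug: 0.5 to 0.7 N m. The glass cracks at about 0.85 N m.
- cover_green: Green plastic dust cover, 70 g, loose, skirt down: round cap, 75 mm outside, 14 mm high, 67 mm inside, 10 mm deep. On it a grip rib 44 mm long (along its x), 12 mm thick (along its y), from 14 to 38 mm above the origin. Origin at the centre of its lower rim, z up. Fully down it rests on the lid's top, its origin 14 mm above the lid's; any yaw will do.
- cover_yellow: The same cover in yellow, for another meter: leave it. Green and yellow may be on either side.
- meter_old_grey: Bystander: scrapped brass meter with a grey ring, 94 mm across, 76 mm high, loose, 1.4 kg. Origin at the centre of its underside; pipe ends along its y.
- meter_old_yellow: Bystander: the same with a yellow ring.
- wrench: Bystander: steel wrench lying on the bench, along its x.
- brush: Bystander: brush lying on the bench, along its x.
- union_nut: Bystander: brass hexagon union nut, 40 mm across, 18 mm high.
- spare_glass: Bystander: spare glass disc, 60 mm across, 6 mm thick.
Things that resemble listed ones, but are neither listed nor needed, are in the scene too. Several things have the shape of the cover_green; the one meant has the colours described above.

How it is judged:
By the outcome, as a careful person would: the job done as asked, in the order asked, and still so for the second after the job is handed in, with the robot touching nothing.
It also fails if it takes over 67 s, if anything falls off the work surface, if the arm or the gripper's body presses on something with over 40 N, if the wrist force passes 120 N, or if a joint passes its speed limit or range.

## Working session

There is one attempt and no reset: what is moved stays moved. The work goes in short steps, Python scripts to look and compute and a shell command to move; the robot and the scene stay as the last step left them, time stands still between calls to the robot, and variables do not carry over. Pictures are saved under pics/ and viewed, and the job is handed in when it is done.

```bash
ls; mkdir -p pics; python3 - <<'E'
from station import bot
import cv2
o=bot.get_obs()
for k,v in o.items(): print(k,v)
for n in ["scene","top","wrist"]:
    im,d=bot.read_camera(n); cv2.imwrite(f"pics/{n}0.png",im)
    c=bot.calibration(n); print(n,c)
E
```

```text
pics
t 0.0
q [ 1.15991451  0.47778903  0.02239192  1.55646976 -0.01150286  1.10927431
 -0.08310522]
joint_vel [ 2.48962118e-04 -3.42249461e-05 -1.45054520e-03  2.13004204e-04
  2.24389812e-04 -2.19859635e-03  8.16017565e-04]
joint_torque [ 2.22631564e-05 -5.96450114e+01  1.60772536e+00 -2.81200272e+01
  1.24424402e-02  9.36886965e-03 -4.09115003e-06]
eef_pos [ 0.20104793 -0.64374336  0.23032641]
tool_rot [-4.71829430e-04  8.05650528e-01 -5.92390418e-01 -7.73213509e-04]
contact_force [ 0.24327502 -0.50279674 -0.10648227]
torque [ 0.00363878  0.05266497 -0.08710913]
gripper_width 1.0031698478501614
scene {'mtx': array([[470.50875479,   0.        , 315.04549017],
       [  0.        , 470.50875479, 240.45983372],
       [  0.        ,   0.        ,   1.        ]]), 'rvec': array([ 1.10352973,  2.41296786, -0.96573579]), 'tvec': array([ 0.37634458, -0.26716653,  1.51602723])}
top {'mtx': array([[521.65234294,   0.        , 322.14026681],
       [  0.        , 521.65234294, 244.50525205],
       [  0.        ,   0.        ,   1.        ]]), 'rvec': array([ 2.14336403, -2.19020187,  0.1201939 ]), 'tvec': array([0.01905394, 0.57176839, 1.26718783])}
wrist {'mtx': array([[421.31406091,   0.        , 325.13086382],
       [  0.        , 421.31406091, 233.25575847],
       [  0.        ,   0.        ,   1.        ]]), 'rvec': array([-2.32782819,  1.70863868,  0.26099336]), 'tvec': array([-0.67322756, -0.03879048,  0.37850088])}
```

View pics/top0.png

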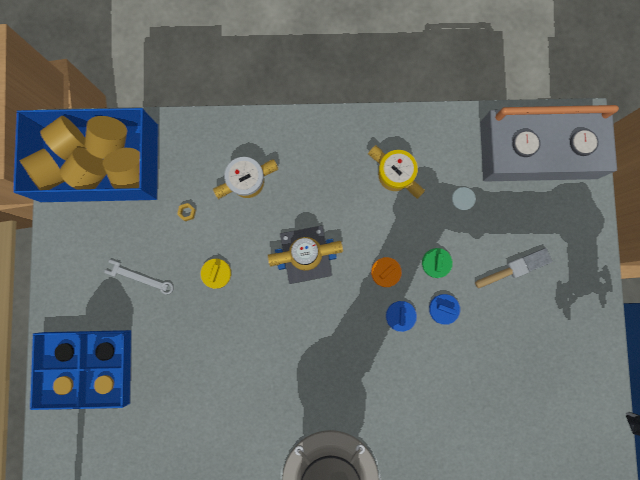

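View pics/scene0.png

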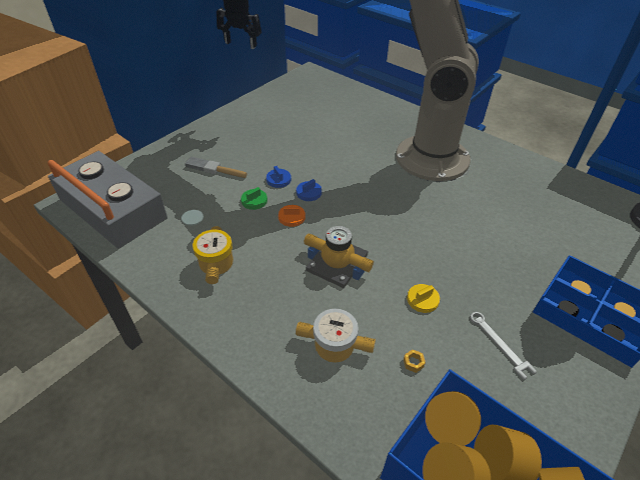

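The top view shows the meter at about (305,252), the green cover at (437,263) with its rib roughly vertical, and the yellow one at (215,273). An orange cover (386,272) and two blue ones (401,316 and 445,308) are look-alikes near the green one.

```bash
cat > h.py <<'E'
from station import bot
import numpy as np, cv2
from scipy.spatial.transform import Rotation as R
def cloud(n,d,c=None):
    c=c or bot.calibration(n)
    v,u=np.mgrid[0:480,0:640]
    K=c["mtx"]; P=np.stack([(u-K[0,2])/K[0,0]*d,(v-K[1,2])/K[1,1]*d,d],-1)
    Rm=cv2.Rodrigues(np.array(c["rvec"]))[0]
    return (P-np.array(c["tvec"]).ravel())@Rm   # R^T (P-t)
def circ(p):
    A=np.c_[2*p[:,:2],np.ones(len(p))]; b=(p[:,:2]**2).sum(1)
    s=np.linalg.lstsq(A,b,rcond=None)[0]; return s[:2],np.sqrt(s[2]+s[0]**2+s[1]**2)
def st():
    o=bot.get_obs(); r=R.from_quat(np.roll(o["tool_rot"],-1)); m=r.as_matrix()
    print("t",round(o["t"],2),"tcp",np.round(o["eef_pos"],4),"toolx",np.round(m[:,0],3),"z",np.round(m[:,2],4),"F",np.round(o["contact_force"],2),"M",np.round(o["torque"],3),"g",round(o["gripper_width"],3),"q",np.round(o["q"],3))
    return o,m
E
python3 - <<'E'
from h import *
for n in ["top","scene"]:
    im,d=bot.read_camera(n); W=cloud(n,d)
    for l in ["lid","cover_green","meter"]:
        r=bot.silhouettes(n,l)
        for s in r[:3]:
            m=s["mask"]&(d>0); p=W[m]
            print(n,l,round(s["p"],2),np.round(s["xy"]),m.sum(),"mean",np.round(p.mean(0),4),"med",np.round(np.median(p,0),4),"z 5/95",np.round(np.percentile(p[:,2],[2,50,98]),4), "col",im[m].mean(0).round())
    # lid top band
    sel=(W[...,2]>0.085)&(W[...,2]<0.125)&(np.abs(W[...,0]-0.55)<.12)&(np.abs(W[...,1]-0.06)<.12)
    p=W[sel]; print(n,"lid pts",len(p),p.mean(0),p.min(0),p.max(0))
    if len(p):print(cv2.minEnclosingCircle(p[:,:2].astype(np.float32)))
    # bench
    print("bench",np.median(W[330:345,200:240].reshape(-1,3),0) if n=="top" else "")
E
```

```text
top lid 0.64 [306. 259.] 308 mean [0.5483 0.0483 0.1006] med [0.546  0.0479 0.101 ] z 5/95 [0.0917 0.101  0.106 ] col [158. 157. 154.]
top cover_green 0.75 [447. 309.] 756 mean [ 0.4064 -0.2945  0.0156] med [ 0.4064 -0.2944  0.0136] z 5/95 [-0.0001  0.0136  0.0395] col [158.  82.  35.]
top cover_green 0.6 [438. 262.] 711 mean [ 0.5215 -0.2803  0.016 ] med [ 0.5214 -0.2784  0.0135] z 5/95 [0.0041 0.0135 0.0393] col [ 74. 141.  41.]
top cover_green 0.6 [385. 270.] 686 mean [ 0.5012 -0.152   0.0161] med [ 0.5008 -0.1516  0.0135] z 5/95 [0.007  0.0135 0.0392] col [ 11.  79. 145.]
top meter 0.84 [303. 251.] 2480 mean [0.5478 0.0488 0.0351] med [0.5462 0.0486 0.0189] z 5/95 [0.0022 0.0189 0.0994] col [ 83.  99. 104.]
top lid pts 562 [0.55022414 0.04861052 0.09895833] [0.51963409 0.01919334 0.08568626] [0.58142575 0.0784989  0.1082118 ]
((0.5506924390792847, 0.04872984439134598), 0.031583476811647415)
bench [ 0.34839099  0.26819844 -0.00080907]
scene lid 0.64 [340. 240.] 419 mean [0.5569 0.0564 0.0966] med [0.5622 0.0593 0.1005] z 5/95 [0.0797 0.1005 0.1049] col [102. 106. 104.]
scene lid 0
[... 207 characters left out ...]
 -0.1411  0.0148] z 5/95 [0.0006 0.0148 0.0403] col [ 30.  68. 126.]
scene cover_green 0.83 [278. 175.] 363 mean [ 0.4124 -0.2867  0.0175] med [ 0.4134 -0.2844  0.0149] z 5/95 [0.0055 0.0149 0.0391] col [128.  67.  40.]
scene cover_green 0.8 [253. 199.] 453 mean [ 0.529  -0.2709  0.0171] med [ 0.5307 -0.2723  0.015 ] z 5/95 [0.0012 0.015  0.0399] col [ 57. 111.  43.]
scene meter 0.91 [337. 260.] 2154 mean [0.5703 0.0634 0.0367] med [0.5728 0.0697 0.0349] z 5/95 [0.0071 0.0349 0.0983] col [61. 81. 90.]
scene lid pts 504 [0.55485008 0.05469621 0.09876639] [0.51849657 0.02015912 0.08520885] [0.58392393 0.08409238 0.10682404]
((0.550846517086029, 0.052572593092918396), 0.03327418491244316)
bench
```

View pics/wrist0.png

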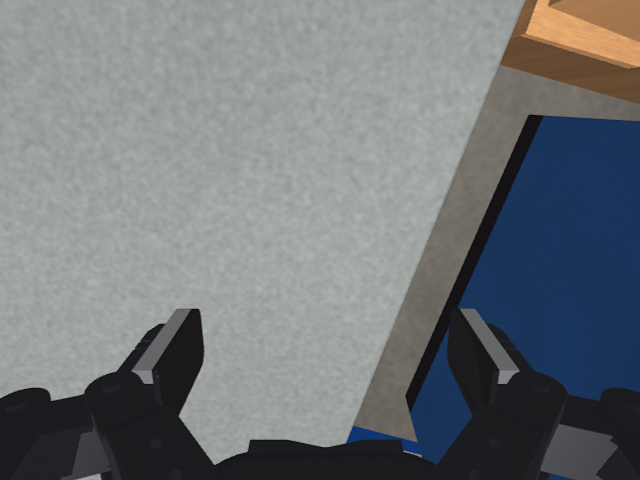

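```bash
python3 - <<'E'
from h import *
o,m=st()
c=bot.calibration("wrist"); Rm=cv2.Rodrigues(c["rvec"])[0]; pos=-Rm.T@c["tvec"]
print("cam in tool",m.T@(pos-o["eef_pos"]),"axes in tool (rows x,y,z of cam)\n",np.round(Rm@m,3))
d=np.array([.5505,.050,.23])-o["eef_pos"]; print("shift cm",m.T@d*100)
# noise of readings
E
```

```text
t 0.55 tcp [ 0.2013 -0.6443  0.2313] toolx [ 0.298 -0.955 -0.   ] z [ 0.  0. -1.] F [ 0.55 -0.34  0.26] M [ 0.02  -0.028  0.069] g 0.997 q [ 1.16   0.477  0.022  1.555 -0.012  1.109 -0.083]
cam in tool [-0.00121959 -0.07638293 -0.14166688] axes in tool (rows x,y,z of cam)
 [[ 1.    -0.001 -0.   ]
 [ 0.001  0.955 -0.297]
 [ 0.001  0.297  0.955]]
shift cm [-55.855409   -54.03438872   0.13177087]
```

```bash
python3 -m creep '[[[-27,-29,0,0,0,-1.4,1],[-27,-29,0,0,0,-1.4,1],[-27,-29,0,0,0,-1.4,1],[-27,-29,0,0,0,-1.4,1],[-27,-29,0,0,0,-1.4,1],[-27,-29,0,0,0,-1.4,1],[-27,-29,0,0,0,-1.4,1],[-27,-29,0,0,0,-1.4,1]]]'; python3 - <<'E'
from h import *
o,m=st()
d=np.array([.5505,.050,.23])-o["eef_pos"]; print("shift cm",m.T@d*100, "yaw err to +y", np.arctan2(m[1,0],m[0,0])-1.59)
E
```

```text
t: 1.55
eef_pos: [0.399, -0.2979, 0.2317]
tool_rot: [0.0, 0.998, 0.07, 0.0]
contact_force: [-0.5, -1.4, 0.5]
gripper_width: 1.002
t 1.55 tcp [ 0.399  -0.2979  0.2317] toolx [0.99  0.14  0.001] z [ 9.e-04 -1.e-04 -1.e+00] F [-0.55 -1.45  0.45] M [-0.046  0.027 -0.001] g 1.002 q [ 0.872  0.213 -0.405  1.948  0.099  0.999  0.562]
shift cm [ 19.87170394 -32.3253448    0.18346682] yaw err to +y -1.4495165327132398
```

```bash
python3 -m creep '[[[19.9,-32.3,0.2,0,0,-1.45,1],[19.9,-32.3,0.2,0,0,-1.45,1],[19.9,-32.3,0.2,0,0,-1.45,1],[19.9,-32.3,0.2,0,0,-1.45,1],[19.9,-32.3,0.2,0,0,-1.45,1],[19.9,-32.3,0.2,0,0,-1.45,1],[19.9,-32.3,0.2,0,0,-1.45,1],[19.9,-32.3,0.2,0,0,-1.45,1],[19.9,-32.3,0.2,0,0,-1.45,1]]]'; python3 - <<'E'
from h import *
o,m=st()
im,d=bot.read_camera("wrist"); cv2.imwrite("pics/w1.png",im); np.save("w1.npy",d)
W=cloud("wrist",d)
sel=(W[...,2]>0.092)&(W[...,2]<0.112)&(np.hypot(W[...,0]-.55,W[...,1]-.05)<.06)
p=W[sel]; print(len(p),np.median(p,0)); print(cv2.minEnclosingCircle(p[:,:2].astype(np.float32)))
h=cv2.convexHull(p[:,:2].astype(np.float32)).reshape(-1,2); print(circ(h), np.percentile(p[:,2],[5,50,95]))
s=bot.silhouettes("wrist","lid"); 
for r in s[:2]: print(r["p"],r["xy"],r["mask"].sum())
E
```

```text
t: 2.68
eef_pos: [0.5524, 0.0463, 0.2292]
tool_rot: [-0.0, 0.704, 0.711, 0.0]
contact_force: [0.8, 0.0, 0.2]
gripper_width: 0.997
t 2.67 tcp [0.5524 0.0463 0.2292] toolx [-0.01  1.    0.  ] z [-2.e-04  2.e-04 -1.e+00] F [0.77 0.04 0.2 ] M [0.019 0.038 0.012] g 0.997 q [ 0.454  0.394 -0.82   1.807  0.323  1.081  1.098]
6724 [0.54908038 0.05093934 0.10035642]
((0.5500525236129761, 0.05105317384004593), 0.03149416670203209)
(array([0.54981559, 0.05104418]), np.float64(0.031068694304453245)) [0.09544342 0.10035642 0.10215937]
0.82 [338.3, 188.1] 4177
```

View pics/w1.png

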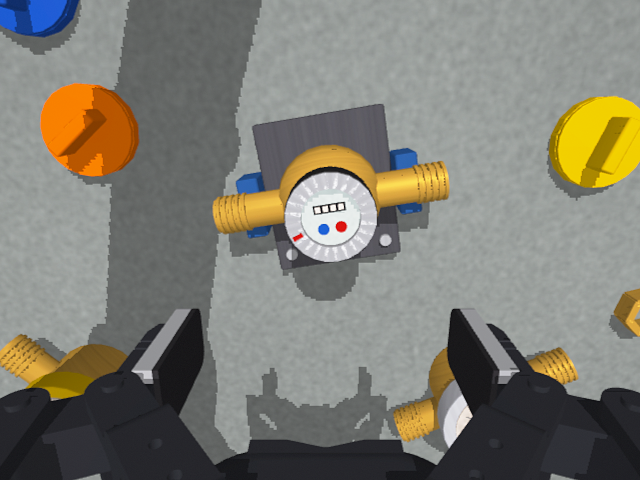

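The wrist view shows the lid at about (331,216) with its red mark at (297,238). The fingers straddle it along the pipe. The arm was still settling, so I'll measure again.

```bash
python3 - <<'E'
from h import *
o,m=st()
c=bot.calibration("wrist"); im,d=bot.read_camera("wrist")
W=cloud("wrist",d,c)
sel=(W[...,2]>0.092)&(W[...,2]<0.112)&(np.hypot(W[...,0]-.55,W[...,1]-.05)<.06)
p=W[sel]; print(cv2.minEnclosingCircle(p[:,:2].astype(np.float32)))
h=cv2.convexHull(p[:,:2].astype(np.float32)).reshape(-1,2); print(circ(h))
hsv=cv2.cvtColor(im,cv2.COLOR_BGR2HSV); red=sel&((hsv[...,0]<8)|(hsv[...,0]>172))&(hsv[...,1]>120)
r=W[red]; q=r[np.hypot(r[:,0]-.55,r[:,1]-.051)>.02]; print("mark",len(q),q.mean(0), np.arctan2(q[:,1].mean()-.051,q[:,0].mean()-.550))
o,m=st()
t=np.array([.5502,.0508,.072]); dd=t-o["eef_pos"]; print("shift",m.T@dd*100)
E
```

```text
t 2.77 tcp [0.5523 0.0459 0.2293] toolx [-0.008  1.    -0.   ] z [ 0.e+00 -2.e-04 -1.e+00] F [ 0.58  0.15 -0.06] M [-0.012  0.024 -0.032] g 1.002 q [ 0.454  0.393 -0.819  1.807  0.323  1.081  1.097]
((0.5500567555427551, 0.05121322348713875), 0.03140398859977722)
(array([0.54979916, 0.05120776]), np.float64(0.031024400801416767))
mark 42 [0.56299032 0.02931974 0.10194032] -1.0309819822960342
t 2.83 tcp [0.5524 0.0459 0.2294] toolx [-0.008  1.    -0.   ] z [ 2.e-04 -3.e-04 -1.e+00] F [ 0.17 -0.04  0.53] M [-0.001  0.013 -0.006] g 0.995 q [ 0.454  0.393 -0.819  1.807  0.323  1.081  1.097]
shift [ 0.49918241 -0.21489486 15.73835041]
```

```bash
python3 -m creep '[[[0.5,-0.2,5,0,0,0,1],[0.5,-0.2,10,0,0,0,1],[0.5,-0.2,13,0,0,0,1],[0.5,-0.2,15,0,0,0,1],[0.5,-0.2,15.8,0,0,0,1],[0.5,-0.2,15.8,0,0,0,1],[0.5,-0.2,15.8,0,0,0,1]]]'; python3 - <<'E'
from h import *
o,m=st()
c=bot.calibration("wrist"); im,d=bot.read_camera("wrist"); cv2.imwrite("pics/w2.png",im)
o,m=st()
E
```

```text
t: 3.7
eef_pos: [0.5512, 0.0514, 0.0725]
tool_rot: [0.001, 0.703, 0.711, 0.001]
contact_force: [0.7, -0.1, -0.9]
gripper_width: 0.998
t 3.7 tcp [0.5512 0.0514 0.0725] toolx [-0.011  1.     0.   ] z [ 2.1e-03  1.0e-04 -1.0e+00] F [ 0.68 -0.06 -0.86] M [ 0.033 -0.049 -0.018] g 0.998 q [ 0.337  0.586 -0.704  1.94   0.522  0.802  0.924]
t 3.75 tcp [0.5511 0.0514 0.0724] toolx [-0.011  1.     0.   ] z [ 2.e-03  1.e-04 -1.e+00] F [ 0.06  0.35 -0.24] M [-0.017 -0.003  0.048] g 1.001 q [ 0.337  0.586 -0.704  1.94   0.522  0.802  0.924]
```

View pics/w2.png

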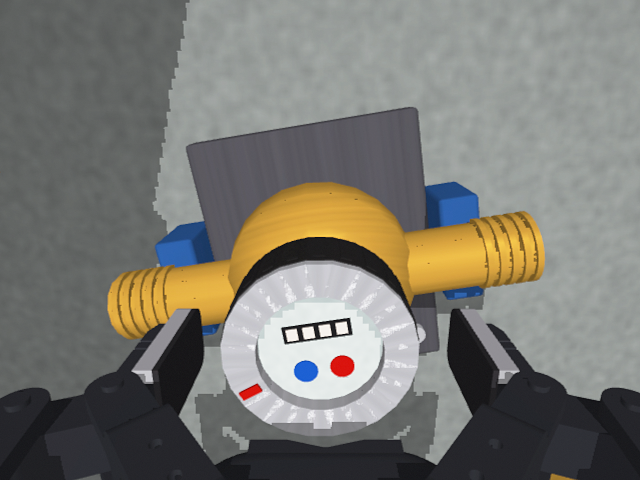

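The lid spans columns 222–418, centred at 320, while the midpoint between the fingers is about 325.5. I'll shift roughly 1.5 mm along −tool x, then close lightly.

```bash
python3 -m creep '[[[-0.15,-0.1,0.1,0,0,0,1],[-0.15,-0.1,0.1,0,0,0,0.6],[-0.15,-0.1,0.1,0,0,0,0.6],[-0.15,-0.1,0.1,0,0,0,0.6],[-0.15,-0.1,0.1,0,0,0,0.6]]]' 20; python3 - <<'E'
from h import *
for i in range(3):
    o,m=st(); bot.read_camera("wrist")
print(o["joint_torque"])
E
```

```text
t: 4.38
eef_pos: [0.5494, 0.0497, 0.0706]
tool_rot: [0.0, 0.703, 0.711, -0.0]
contact_force: [-1.9, -0.2, 5.3]
gripper_width: 0.71
t 4.38 tcp [0.5494 0.0497 0.0706] toolx [-0.011  1.    -0.   ] z [ 2.e-04 -3.e-04 -1.e+00] F [-1.89 -0.25  5.3 ] M [-0.078  0.374  0.003] g 0.71 q [ 0.339  0.587 -0.703  1.944  0.523  0.8    0.925]
t 4.42 tcp [0.5494 0.0497 0.0706] toolx [-0.011  1.    -0.   ] z [ 1.e-04 -3.e-04 -1.e+00] F [-2.21 -0.84  5.47] M [-0.144  0.39   0.057] g 0.704 q [ 0.339  0.587 -0.702  1.944  0.523  0.8    0.925]
t 4.47 tcp [0.5494 0.0497 0.0706] toolx [-0.011  1.    -0.   ] z [ 2.e-04 -2.e-04 -1.e+00] F [-1.96 -0.43  5.75] M [-0.091  0.37   0.007] g 0.705 q [ 0.339  0.587 -0.702  1.944  0.523  0.8    0.925]
[-3.98195721e-01 -4.93104565e+01 -8.89937371e+00 -1.91721278e+01
  1.62493056e-01 -5.83671760e-01  1.39659358e-03]
```

```bash
python3 -m creep '[[[0,0,0,0,0,0,0.6],[0,0,0,0,0,0,0.6],[0,0,0,0,0,0.1,0.6],[0,0,0,0,0,0.2,0.6],[0,0,0,0,0,0.3,0.6],[0,0,0,0,0,0.4,0.6],[0,0,0,0,0,0.4,0.6]]]' 70; cat > tq.py <<'E'
from h import *
import sys
o,m=st(); L=[]
for i in range(int(sys.argv[1])):
    o=bot.get_obs(); L.append([o["t"],*o["contact_force"],o["torque"][2],o["joint_torque"][6]]); bot.read_camera("wrist")
L=np.array(L); print(np.round(L.mean(0),4)); print("Mz",np.round(L[:,4],3),"J7",np.round(L[:,5],4),"yaw",np.arctan2(m[1,0],m[0,0]))
E
python3 tq.py 4
```

```text
t: 5.4
eef_pos: [0.5495, 0.0499, 0.071]
tool_rot: [0.0, 0.831, 0.557, 0.0]
contact_force: [-2.7, -0.7, 8.4]
gripper_width: 0.697
t 5.4 tcp [0.5495 0.0499 0.071 ] toolx [ 0.38   0.925 -0.   ] z [ 6.e-04 -4.e-04 -1.e+00] F [-2.69 -0.75  8.4 ] M [-0.024  0.594 -0.052] g 0.697 q [ 0.27   0.559 -0.609  1.948  0.451  0.771  0.583]
[ 5.475  -2.6888 -0.4878  8.3416 -0.0387 -0.0859]
Mz [-0.052 -0.046 -0.032 -0.026] J7 [-0.3293 -0.059   0.0143  0.0304] yaw 1.1810494386539936
```

```bash
python3 - <<'E'
from h import *
im,d=bot.read_camera("wrist"); cv2.imwrite("pics/w3.png",im[250:,150:500])
E
python3 -m creep '[[[0,0,0,0,0,0.08,0.6],[0,0,0,0,0,0.16,0.6],[0,0,0,0,0,0.24,0.6]]]' ; python3 tq.py 4
```

```text
t: 6.02
eef_pos: [0.5495, 0.0501, 0.0709]
tool_rot: [0.0, 0.892, 0.453, 0.0]
contact_force: [-2.7, -0.5, 8.0]
gripper_width: 0.694
t 6.03 tcp [0.5495 0.0501 0.0709] toolx [0.59  0.807 0.   ] z [ 6.e-04  1.e-04 -1.e+00] F [-2.71 -0.53  7.97] M [-0.01   0.525  0.054] g 0.694 q [ 0.227  0.546 -0.552  1.951  0.408  0.756  0.378]
[ 6.1    -2.7194 -0.215   7.7527  0.011   0.034 ]
Mz [ 0.054  0.032 -0.029 -0.013] J7 [ 0.659   0.1081 -0.4849 -0.1464] yaw 0.9398322124286292
```

View pics/w3.png

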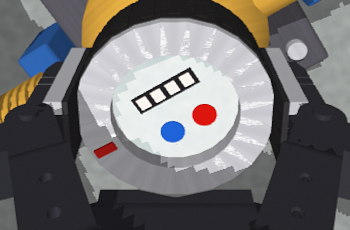

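The mark stays put relative to the gripper, now at about (256,400), so the lid is turning with it. I'll carry on in steps of 0.25 rad or less and watch Mz.

```bash
python3 -m creep '[[[0,0,0,0,0,0.08,0.6],[0,0,0,0,0,0.16,0.6],[0,0,0,0,0,0.24,0.6],[0,0,0,0,0,0.24,0.6]]]' ; python3 tq.py 3
```

```text
t: 6.72
eef_pos: [0.5497, 0.0502, 0.071]
tool_rot: [0.0, 0.939, 0.344, 0.0]
contact_force: [-1.9, -0.5, 7.9]
gripper_width: 0.698
t 6.72 tcp [0.5497 0.0502 0.071 ] toolx [0.764 0.645 0.001] z [ 9.e-04  1.e-04 -1.e+00] F [-1.91 -0.55  7.86] M [-0.004  0.39  -0.021] g 0.698 q [ 0.184  0.533 -0.494  1.954  0.365  0.742  0.176]
[ 6.7750e+00 -1.2294e+00 -3.0100e-02  8.1003e+00  4.3000e-03 -1.2130e-01]
Mz [-0.021  0.027  0.007] J7 [-0.2846 -0.069  -0.0105] yaw 0.7015768956066654
```

```bash
python3 -m creep '[[[0,0,0,0,0,0.08,0.6],[0,0,0,0,0,0.16,0.6],[0,0,0,0,0,0.24,0.6]]]' ; python3 tq.py 3
```

```text
t: 7.25
eef_pos: [0.5498, 0.0503, 0.071]
tool_rot: [-0.0, 0.974, 0.228, 0.001]
contact_force: [-0.8, 0.5, 6.3]
gripper_width: 0.697
t 7.25 tcp [0.5498 0.0503 0.071 ] toolx [0.896 0.444 0.001] z [ 1.2e-03  4.0e-04 -1.0e+00] F [-0.77  0.51  6.29] M [0.143 0.353 0.032] g 0.697 q [ 0.139  0.522 -0.437  1.957  0.322  0.729 -0.029]
[ 7.3000e+00 -1.5775e+00  4.3340e-01  6.4533e+00  5.0000e-03  9.1600e-02]
Mz [ 0.032  0.009 -0.027] J7 [ 0.6519  0.1063 -0.4834] yaw 0.46002706193747667
```

```bash
python3 -m creep '[[[0,0,0,0,0,0.08,0.6],[0,0,0,0,0,0.16,0.6],[0,0,0,0,0,0.24,0.6]]]' ; python3 tq.py 3
```

```text
t: 7.78
eef_pos: [0.55, 0.0504, 0.071]
tool_rot: [-0.0, 0.994, 0.11, 0.001]
contact_force: [-1.1, 0.6, 6.8]
gripper_width: 0.698
t 7.78 tcp [0.55   0.0504 0.071 ] toolx [0.976 0.218 0.002] z [ 1.5e-03  6.0e-04 -1.0e+00] F [-1.07  0.61  6.8 ] M [0.095 0.297 0.054] g 0.698 q [ 0.094  0.513 -0.378  1.959  0.279  0.718 -0.231]
[ 7.825  -0.9403  0.2896  6.3987  0.0386  0.0912]
Mz [0.054 0.029 0.033] J7 [ 0.6502  0.1059 -0.4826] yaw 0.22011365064450542
```

```bash
python3 -m creep '[[[0,0,0,0,0,0.08,0.6],[0,0,0,0,0,0.16,0.6],[0,0,0,0,0,0.24,0.6]]]' ; python3 tq.py 3
```

```text
t: 8.3
eef_pos: [0.5501, 0.0504, 0.071]
tool_rot: [-0.0, 1.0, -0.01, 0.001]
contact_force: [-0.1, 0.8, 6.3]
gripper_width: 0.692
t 8.3 tcp [0.5501 0.0504 0.071 ] toolx [ 1.    -0.02   0.002] z [ 1.7e-03  6.0e-04 -1.0e+00] F [-0.05  0.84  6.31] M [0.108 0.137 0.118] g 0.692 q [ 0.048  0.505 -0.319  1.963  0.235  0.708 -0.434]
[ 8.35   -0.3548  1.2033  5.9457  0.0736  0.0906]
Mz [0.118 0.063 0.04 ] J7 [ 0.6482  0.1054 -0.4817] yaw -0.019898372943284833
```

```bash
python3 -m creep '[[[0,0,0,0,0,0.08,0.6],[0,0,0,0,0,0.16,0.6],[0,0,0,0,0,0.24,0.6]]]' ; python3 tq.py 3
```

```text
t: 8.82
eef_pos: [0.5503, 0.0504, 0.071]
tool_rot: [-0.0, 0.992, -0.13, 0.001]
contact_force: [0.7, 0.9, 4.5]
gripper_width: 0.694
t 8.82 tcp [0.5503 0.0504 0.071 ] toolx [ 0.966 -0.257  0.002] z [ 2.1e-03  7.0e-04 -1.0e+00] F [0.7  0.93 4.46] M [0.082 0.081 0.049] g 0.694 q [ 1.000e-03  4.980e-01 -2.600e-01  1.966e+00  1.920e-01  6.990e-01
 -6.350e-01]
[8.875  0.2854 0.8595 4.8651 0.0252 0.0879]
Mz [ 0.049 -0.01   0.037] J7 [ 0.6462  0.1138 -0.4964] yaw -0.2599840647868108
```

```bash
python3 - <<'E'
from h import *
im,d=bot.read_camera("wrist"); cv2.imwrite("pics/w4.png",im[200:,100:550])
o,m=st()
E
python3 -m creep '[[[0,0,0,0,0,0.07,0.6],[0,0,0,0,0,0.14,0.6],[0,0,0,0,0,0.2,0.6]]]' ; python3 tq.py 3
```

```text
t 9.03 tcp [0.5503 0.0504 0.071 ] toolx [ 0.967 -0.254  0.002] z [ 2.e-03  6.e-04 -1.e+00] F [0.5  0.41 5.27] M [ 0.121  0.091 -0.012] g 0.692 q [ 0.002  0.498 -0.26   1.966  0.192  0.699 -0.633]
t: 9.4
eef_pos: [0.5504, 0.0503, 0.071]
tool_rot: [-0.0, 0.974, -0.227, 0.001]
contact_force: [1.0, 0.9, 5.4]
gripper_width: 0.695
t 9.4 tcp [0.5504 0.0503 0.071 ] toolx [ 0.897 -0.442  0.002] z [ 2.3e-03  4.0e-04 -1.0e+00] F [1.01 0.86 5.37] M [ 0.002 -0.067  0.391] g 0.695 q [-0.038  0.494 -0.21   1.968  0.156  0.692 -0.802]
[ 9.45    0.4294  0.6216  5.3459  0.4126 -0.3483]
Mz [0.391 0.433 0.414] J7 [ 0.0683 -0.3168 -0.7963] yaw -0.4580918802551962
```

View pics/w4.png

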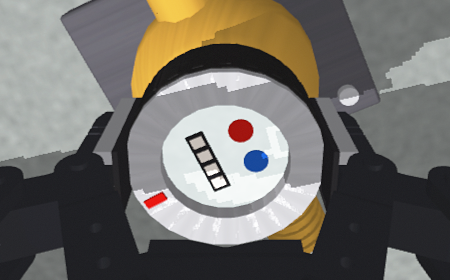

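Mz has jumped to about 0.41, so the lid has seated, and the mark shows no slip (same pixel). I'll continue in small steps.

```bash
python3 -m creep '[[[0,0,0,0,0,0.05,0.6],[0,0,0,0,0,0.1,0.6],[0,0,0,0,0,0.15,0.6],[0,0,0,0,0,0.15,0.6]]]' ; python3 tq.py 6
```

```text
t: 10.05
eef_pos: [0.5505, 0.0503, 0.071]
tool_rot: [-0.0, 0.954, -0.298, 0.001]
contact_force: [0.5, 0.1, 6.0]
gripper_width: 0.693
t 10.05 tcp [0.5505 0.0503 0.071 ] toolx [ 0.822 -0.569  0.002] z [ 2.5e-03  2.0e-04 -1.0e+00] F [0.55 0.06 6.04] M [ 0.024 -0.132  0.51 ] g 0.693 q [-0.067  0.491 -0.173  1.97   0.129  0.688 -0.925]
[10.175   0.6209  0.0367  5.6337  0.4938 -0.5163]
Mz [0.51  0.484 0.479 0.501 0.48  0.508] J7 [-0.6569 -0.5227 -0.4863 -0.4784 -0.4768 -0.4766] yaw -0.6057279651886084
```

```bash
python3 -m creep '[[[0,0,0,0,0,0.04,0.6],[0,0,0,0,0,0.08,0.6],[0,0,0,0,0,0.12,0.6],[0,0,0,0,0,0.12,0.6]]]' ; python3 tq.py 6
```

```text
t: 10.85
eef_pos: [0.5506, 0.0502, 0.071]
tool_rot: [-0.001, 0.935, -0.355, 0.001]
contact_force: [1.0, 0.1, 4.5]
gripper_width: 0.696
t 10.85 tcp [0.5506 0.0502 0.071 ] toolx [ 0.748 -0.663  0.002] z [ 2.6e-03  2.0e-04 -1.0e+00] F [1.02 0.07 4.52] M [-0.029 -0.156  0.57 ] g 0.696 q [-0.091  0.489 -0.143  1.972  0.107  0.685 -1.025]
[10.975   0.8315  0.2239  5.1743  0.5512 -0.5749]
Mz [0.57  0.558 0.559 0.502 0.57  0.549] J7 [-0.6872 -0.58   -0.551  -0.5446 -0.5435 -0.5432] yaw -0.7254686284423639
```

```bash
python3 -m creep '[[[0,0,0,0,0,0.05,0.6],[0,0,0,0,0,0.09,0.6],[0,0,0,0,0,0.09,0.6]]]' ; python3 tq.py 8
```

```text
t: 11.52
eef_pos: [0.5506, 0.0501, 0.071]
tool_rot: [-0.001, 0.918, -0.397, 0.001]
contact_force: [0.9, 0.3, 4.8]
gripper_width: 0.695
t 11.53 tcp [0.5506 0.0501 0.071 ] toolx [ 0.685 -0.728  0.002] z [ 2.7e-03  1.0e-04 -1.0e+00] F [0.85 0.32 4.81] M [-0.014 -0.202  0.585] g 0.695 q [-0.109  0.488 -0.12   1.973  0.09   0.683 -1.101]
[11.7     1.1395 -0.0452  5.1295  0.5861 -0.6144]
Mz [0.585 0.594 0.608 0.539 0.642 0.557 0.574 0.589] J7 [-0.7311 -0.6272 -0.5989 -0.5926 -0.5914 -0.5912 -0.5912 -0.5912] yaw -0.8158680846538493
```

Mz and joint 7 both settle at about 0.59 N m, which is snug. Releasing and lifting straight up.

```bash
python3 -m creep '[[[0,0,0,0,0,0,1],[0,0,0,0,0,0,1],[0,0,0,0,0,0,1],[0,0,0,0,0,0,1],[0,0,-2,0,0,0,1],[0,0,-6,0,0,0,1],[0,0,-12,0,0,0,1],[0,0,-15,0,0,0,1],[0,0,-15,0,0,0,1]]]' ; python3 - <<'E'
from h import *
o,m=st()
im,d=bot.read_camera("wrist"); cv2.imwrite("pics/w5.png",im)
dd=np.array([.522,-.279,.20])-o["eef_pos"]; print(m.T@dd*100, np.arctan2(m[1,0],m[0,0]))
E
```

```text
t: 13.05
eef_pos: [0.5509, 0.05, 0.2231]
tool_rot: [-0.001, 0.917, -0.398, 0.002]
contact_force: [0.4, -0.3, -0.2]
gripper_width: 1.002
t 13.05 tcp [0.5509 0.05   0.2231] toolx [ 0.683 -0.73   0.003] z [ 5.5e-03  9.0e-04 -1.0e+00] F [ 0.45 -0.3  -0.18] M [0.009 0.005 0.01 ] g 1.002 q [-0.092  0.289 -0.134  1.855  0.046  0.995 -1.064]
[22.02966129 24.60843784  2.26379987] -0.8183018437684586
```

View pics/w5.png

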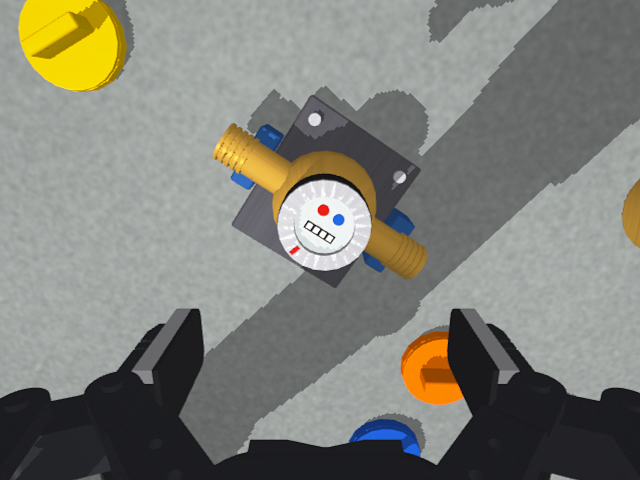

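The lid and glass look intact, with the mark at (294,251). Next I move over the green cover.

```bash
python3 -m creep '[[[22,24.6,2.3,0,0,0.75,1],[22,24.6,2.3,0,0,0.75,1],[22,24.6,2.3,0,0,0.75,1],[22,24.6,2.3,0,0,0.75,1],[22,24.6,2.3,0,0,0.75,0.5],[22,24.6,2.3,0,0,0.75,0.5],[22,24.6,2.3,0,0,0.75,0.5],[22,24.6,2.3,0,0,0.75,0.5]]]' ; python3 - <<'E'
from h import *
bot.read_camera("wrist")
o,m=st()
c=bot.calibration("wrist"); im,d=bot.read_camera("wrist"); cv2.imwrite("pics/w6.png",im)
W=cloud("wrist",d,c)
g=(im[...,1].astype(int)>im[...,2]+25)&(im[...,1].astype(int)>im[...,0]+15)&(d>0)
near=np.hypot(W[...,0]-.522,W[...,1]+.279)<.06
cap=W[g&near&(W[...,2]<.02)&(W[...,2]>.009)]; rib=W[g&near&(W[...,2]>.032)&(W[...,2]<.046)]
al=W[g&near&(W[...,2]>.009)]
print(len(cap),len(rib),"capz",np.median(cap[:,2]),"ribz",np.median(rib[:,2]))
h=cv2.convexHull(cap[:,:2].astype(np.float32)).reshape(-1,2); print("cap",circ(h),cv2.minEnclosingCircle(cap[:,:2].astype(np.float32)))
box=cv2.minAreaRect(rib[:,:2].astype(np.float32)*1000); print("rib",box, rib.mean(0))
b=cv2.boxPoints(box); e=[b[1]-b[0],b[2]-b[1]]; L=max(e,key=np.linalg.norm); L/=np.linalg.norm(L); print("rib dir",L,"tool: x",m[:2,0])
np.save("rib.npy",rib)
ctr=np.array(box[0])/1000
dd=np.r_[ctr,0.0175]-o["eef_pos"]; print("shift",m.T@dd*100)
# rotate so that tool y is along rib
a=np.arctan2(L[1],L[0]); ty=np.arctan2(m[1,1],m[0,1]); da=(a-ty+np.pi/2)%np.pi-np.pi/2; print("world yaw change",da,"tool wz",-da)
E
```

```text
t: 14.1
eef_pos: [0.5206, -0.2765, 0.1966]
tool_rot: [-0.0, 0.709, -0.705, -0.001]
contact_force: [-0.7, -0.2, -0.2]
gripper_width: 0.504
t 14.15 tcp [ 0.5208 -0.2764  0.1969] toolx [ 0.006 -1.    -0.001] z [-4.0e-04  1.4e-03 -1.0e+00] F [0.15 0.07 0.63] M [ 0.002 -0.044 -0.013] g 0.497 q [ 0.274  0.373  0.139  1.808 -0.063  0.965 -1.125]
5836 942 capz 0.01304559010772834 ribz 0.03684996065778853
cap (array([ 0.52227113, -0.28092181]), np.float64(0.037517154778002444)) ((0.5221752524375916, -0.2809966802597046), 0.038198355585336685)
rib ((522.0821533203125, -280.94921875), (12.065747261047363, 44.085777282714844), 81.64115142822266) [ 0.52303891 -0.28093824  0.03674916]
rib dir [ 0.9893769 -0.1453729] tool: x [ 0.00619676 -0.99997979]
shift [ 0.48382629 -0.128854   17.93709944]
world yaw change -0.1520872705478311 tool wz 0.1520872705478311
```

View pics/w6.png

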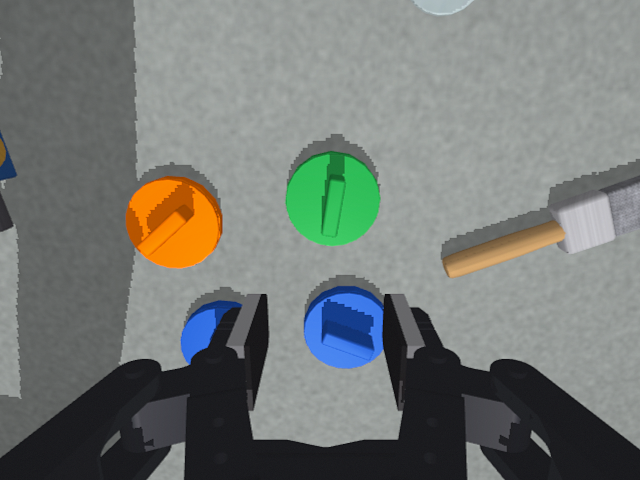

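The green cover is at (333,198) with its rib in clear view; the fit gives 12.1 × 44.1 mm, as specified. I descend with the tool rotated 0.15 rad and grip the rib.

```bash
python3 -m creep '[[[0.5,-0.1,6,0,0,0.15,0.5],[0.5,-0.1,12,0,0,0.15,0.5],[0.5,-0.1,14,0,0,0.15,0.5],[0.5,-0.1,15,0,0,0.15,0.5],[0.5,-0.1,15,0,0,0.15,0.5]]]' 30; python3 - <<'E'
from h import *
bot.read_camera("wrist")
o,m=st()
im,d=bot.read_camera("wrist"); cv2.imwrite("pics/w7.png",im)
dd=np.r_[.5221,-.2810,.018]-o["eef_pos"]; print("shift",m.T@dd*100)
ty=np.arctan2(m[1,1],m[0,1]); print((np.arctan2(-.14537,.98938)-ty+np.pi/2)%np.pi-np.pi/2)
E
```

```text
t: 14.82
eef_pos: [0.5217, -0.2833, 0.0475]
tool_rot: [0.0, -0.654, 0.757, 0.0]
contact_force: [0.5, 0.3, -0.2]
gripper_width: 0.502
t 14.88 tcp [ 0.5221 -0.2837  0.0482] toolx [-0.146 -0.989  0.   ] z [ 1.5e-03 -4.0e-04 -1.0e+00] F [-0.11 -0.42 -0.14] M [-0.037  0.005 -0.008] g 0.501 q [ 0.289  0.576  0.137  1.897 -0.12   0.675 -1.219]
shift [-0.27173439  0.04659773  3.02197294]
0.0005203470213590577
```

View pics/w7.png

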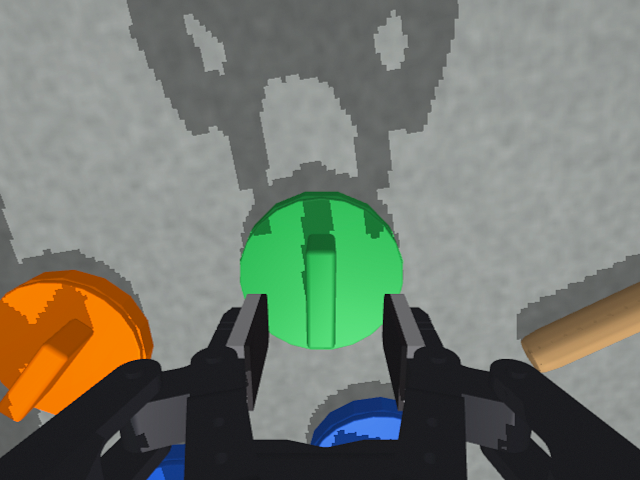

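```bash
python3 -m creep '[[[-0.27,0,1.5,0,0,0,0.5],[-0.27,0,2.5,0,0,0,0.5],[-0.27,0,3,0,0,0,0.5],[-0.27,0,3,0,0,0,0.3],[-0.27,0,3,0,0,0,0.05],[-0.27,0,3,0,0,0,0.05],[-0.27,0,3,0,0,0,0.05],[-0.27,0,3,0,0,0,0.05]]]' 30; python3 - <<'E'
from h import *
o,m=st()
im,d=bot.read_camera("wrist"); cv2.imwrite("pics/w8.png",im[150:])
st()
E
```

```text
t: 15.92
eef_pos: [0.5217, -0.2814, 0.0175]
tool_rot: [0.0, -0.653, 0.757, -0.0]
contact_force: [-0.6, 0.1, 0.7]
gripper_width: 0.136
t 15.93 tcp [ 0.5217 -0.2814  0.0175] toolx [-0.147 -0.989  0.   ] z [ 2.e-04 -1.e-04 -1.e+00] F [-0.56  0.09  0.75] M [-0.031  0.038 -0.029] g 0.136 q [ 0.293  0.623  0.127  1.908 -0.128  0.618 -1.217]
t 15.97 tcp [ 0.5216 -0.2814  0.0175] toolx [-0.147 -0.989  0.   ] z [ 1.e-04 -1.e-04 -1.e+00] F [0.02 0.44 0.11] M [ 0.038 -0.017 -0.022] g 0.134 q [ 0.293  0.623  0.128  1.908 -0.128  0.618 -1.216]
```

View pics/w8.png

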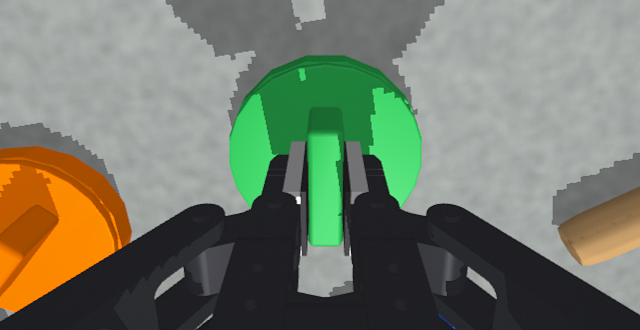

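Gripped: opening 0.134 is about 11.4 mm. Lifting straight up, then checking the hold.

```bash
python3 -m creep '[[[0,0,-1,0,0,0,0.05],[0,0,-4,0,0,0,0.05],[0,0,-8,0,0,0,0.05],[0,0,-12,0,0,0,0.05],[0,0,-16,0,0,0,0.05],[0,0,-16,0,0,0,0.05]]]' 40; python3 - <<'E'
from h import *
bot.read_camera("wrist")
o,m=st()
im,d=bot.read_camera("wrist"); cv2.imwrite("pics/w9.png",im)
dd=np.r_[.5502,.0503,.178]-o["eef_pos"]; print("shift",m.T@dd*100)
E
```

```text
t: 16.73
eef_pos: [0.5236, -0.2825, 0.1814]
tool_rot: [0.002, -0.653, 0.757, -0.003]
contact_force: [0.3, -0.8, -0.2]
gripper_width: 0.131
t 16.77 tcp [ 0.5224 -0.2817  0.1792] toolx [-0.147 -0.989  0.001] z [ 0.0034 -0.0012 -1.    ] F [-1.17  0.7  -0.73] M [0.024 0.032 0.024] g 0.129 q [ 0.254  0.398  0.175  1.821 -0.085  0.927 -1.252]
shift [-33.24981768   2.12227284   0.0885799 ]
```

View pics/w9.png

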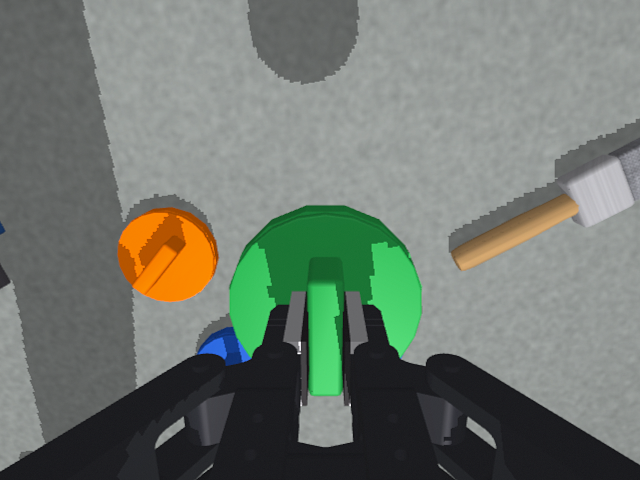

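The cover is held level, at the same place in the hand as at the grasp (rib at 310–345, 258–395). Carrying it over the lid now.

```bash
python3 -m creep '[[[-5,0.3,0,0,0,-0.1,0.05],[-10,0.6,0,0,0,-0.2,0.05],[-15,1,0,0,0,-0.3,0.05],[-20,1.3,0,0,0,-0.4,0.05],[-25,1.6,0,0,0,-0.5,0.05],[-30,1.9,0,0,0,-0.5,0.05],[-33.2,2.1,0,0,0,-0.5,0.05],[-33.2,2.1,0,0,0,-0.5,0.05],[-33.2,2.1,0,0,0,-0.5,0.05]]]' 40; python3 - <<'E'
from h import *
bot.read_camera("wrist"); bot.read_camera("wrist")
o,m=st()
im,d=bot.read_camera("wrist"); cv2.imwrite("pics/w10.png",im)
t=np.r_[.5502,.0503,.115]; dd=t-o["eef_pos"]; print("shift",m.T@dd*100)
z=m[:,2]; # tilt correction: rotvec in tool taking z to -Z
print("tilt fix (tool rotvec)", np.cross([0,0,1],m.T@np.array([0,0,-1.])))
im,d=bot.read_camera("scene"); cv2.imwrite("pics/s10.png",cv2.resize(im[150:330,240:440],None,fx=3,fy=3))
E
```

```text
t: 17.95
eef_pos: [0.5487, 0.0491, 0.1762]
tool_rot: [0.001, 0.82, -0.572, -0.001]
contact_force: [1.0, -1.7, -1.1]
gripper_width: 0.129
t 18.05 tcp [0.5491 0.0484 0.1766] toolx [ 0.343 -0.939  0.   ] z [-1.4e-03 -9.0e-04 -1.0e+00] F [-0.56 -0.59 -0.09] M [0.011 0.039 0.071] g 0.133 q [-0.164  0.338 -0.046  1.906  0.02   0.9   -1.44 ]
shift [-0.14127955 -0.18212324  6.16421348]
tilt fix (tool rotvec) [ 0.00160063 -0.00040179  0.        ]
```

View pics/w10.png

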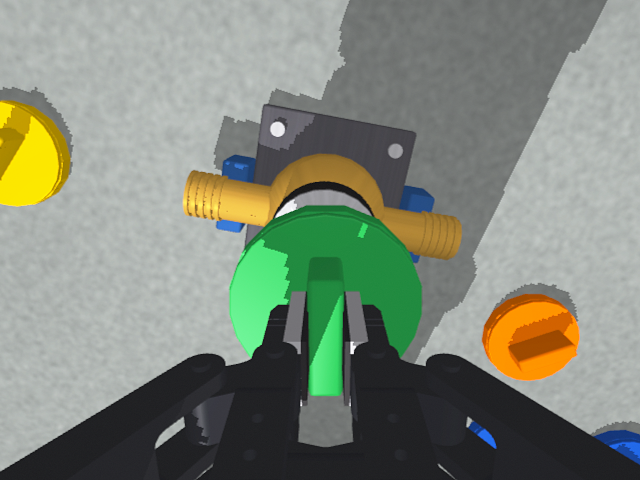

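View pics/s10.png

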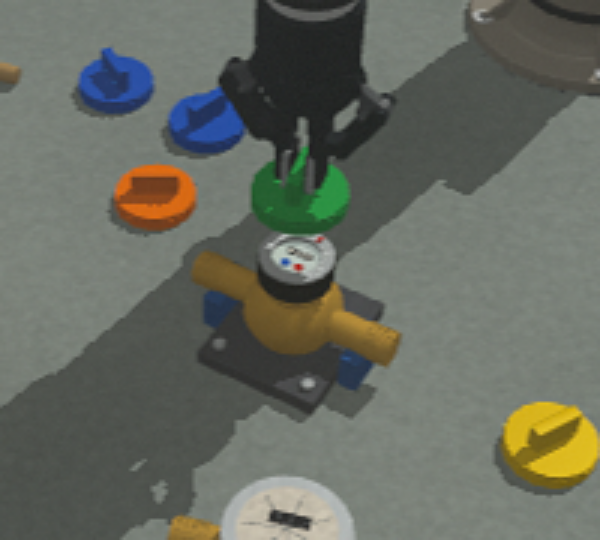

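```bash
python3 -m creep '[[[-0.14,-0.18,2,0,0,0,0.05],[-0.14,-0.18,4,0,0,0,0.05],[-0.14,-0.18,5,0,0,0,0.05],[-0.14,-0.18,5,0,0,0,0.05],[-0.14,-0.18,5,0,0,0,0.05]]]' 40; python3 - <<'E'
from h import *
bot.read_camera("wrist"); 
o,m=st()
c=bot.calibration("wrist"); im,d=bot.read_camera("wrist"); cv2.imwrite("pics/w11.png",im)
W=cloud("wrist",d,c); b=W-o["eef_pos"]; T=b@m
i=im.astype(int); g=(i[...,1]>i[...,2]+25)&(i[...,1]>i[...,0]+15)&(d>0)
cap=T[g&(T[...,2]>-.002)&(T[...,2]<.012)]; rib=T[g&(T[...,2]<-.014)&(T[...,2]>-.03)]
print(len(cap),len(rib),"cap z",np.median(cap[:,2]))
h=cv2.convexHull(cap[:,:2].astype(np.float32)).reshape(-1,2); print("cap in tool mm",circ(h),cv2.minEnclosingCircle(cap[:,:2].astype(np.float32)))
print("rib",cv2.minAreaRect(rib[:,:2].astype(np.float32)*1000))
A=np.c_[cap[:,:2],np.ones(len(cap))]; print("cap plane slopes",np.linalg.lstsq(A,cap[:,2],rcond=None)[0])
t=np.r_[.5502,.0503,.1095]; dd=t-o["eef_pos"]; print("shift",m.T@dd*100)
E
```

```text
t: 18.77
eef_pos: [0.5513, 0.052, 0.128]
tool_rot: [-0.0, 0.82, -0.572, 0.0]
contact_force: [-0.6, 0.3, -0.9]
gripper_width: 0.131
t 18.82 tcp [0.5514 0.052  0.1281] toolx [ 0.345 -0.939  0.   ] z [ 1.4e-03  2.0e-04 -1.0e+00] F [-0.12  1.39 -0.85] M [-0.028  0.045 -0.025] g 0.132 q [-0.169  0.403 -0.048  1.94   0.026  0.797 -1.449]
15621 4252 cap z 0.004498915255681495
cap in tool mm (array([-0.00095894, -0.00135741]), np.float64(0.03755993097529147)) ((-0.0011384144891053438, -0.0015396734233945608), 0.038106769323349)
rib ((-0.8654556274414062, -1.0442237854003906), (36.91860580444336, 38.69390869140625), 42.391204833984375)
cap plane slopes [-0.00050536 -0.01991936  0.0043484 ]
shift [0.12272688 0.17085839 1.86062521]
```

```bash
python3 -m creep '[[[0.16,0.25,0,0,0,0,0.05],[0.16,0.25,0.2,0,0,0,0.05],[0.16,0.25,0.5,0,0,0,0.05],[0.16,0.25,0.5,0,0,0,0.05]]]' 40; python3 - <<'E'
from h import *
for i in range(3):
    o,m=st(); bot.read_camera("wrist")
t=np.r_[.5496,.0497,.1095]; dd=t-o["eef_pos"]; print("shift",m.T@dd*100)
for n,(a,b,c,d_) in {"scene":(170,310,270,410),"top":(200,300,250,360)}.items():
    im,d=bot.read_camera(n); cv2.imwrite(f"pics/{n}12.png",cv2.resize(im[a:b,c:d_],None,fx=4,fy=4,interpolation=cv2.INTER_CUBIC))
E
```

```text
t: 19.38
eef_pos: [0.5487, 0.0497, 0.1219]
tool_rot: [0.0, 0.82, -0.572, -0.0]
contact_force: [-0.6, 0.1, -0.9]
gripper_width: 0.131
t 19.38 tcp [0.5487 0.0497 0.1219] toolx [ 0.346 -0.938 -0.   ] z [-6.e-04 -1.e-04 -1.e+00] F [-0.61  0.07 -0.89] M [ 0.027 -0.016  0.031] g 0.131 q [-0.165  0.409 -0.048  1.95   0.027  0.784 -1.446]
t 19.43 tcp [0.5488 0.0497 0.1221] toolx [ 0.346 -0.938 -0.   ] z [-5.e-04 -1.e-04 -1.e+00] F [ 0.26  0.21 -0.83] M [ 0.05  -0.025  0.022] g 0.131 q [-0.165  0.409 -0.048  1.95   0.027  0.784 -1.446]
t 19.48 tcp [0.5489 0.0498 0.1222] toolx [ 0.346 -0.938 -0.   ] z [-2.e-04 -0.e+00 -1.e+00] F [-0.73  1.22  0.12] M [-0.003 -0.007  0.018] g 0.132 q [-0.165  0.408 -0.048  1.949  0.027  0.784 -1.446]
shift [ 0.0305806  -0.06257472  1.26989211]
```

View pics/scene12.png

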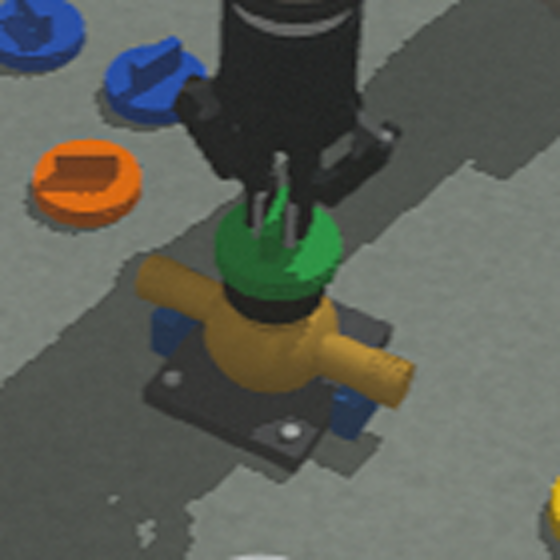

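The cover looks centred just above the lid. I'll lower it slowly and watch the force.

```bash
python3 -m creep '[[[0,-0.05,0.2,0,0,0,0.05],[0,-0.05,0.4,0,0,0,0.05],[0,-0.05,0.6,0,0,0,0.05],[0,-0.05,0.7,0,0,0,0.05],[0,-0.05,0.7,0,0,0,0.05]]]' 40; python3 - <<'E'
from h import *
for i in range(3):
    o,m=st(); bot.read_camera("wrist")
t=np.r_[.5496,.0497,.1095]; dd=t-o["eef_pos"]; print("shift",m.T@dd*100)
E
```

```text
t: 20.25
eef_pos: [0.5493, 0.0498, 0.1152]
tool_rot: [0.0, 0.82, -0.572, -0.0]
contact_force: [-0.5, 1.4, 0.3]
gripper_width: 0.127
t 20.25 tcp [0.5493 0.0498 0.1152] toolx [ 0.345 -0.938  0.   ] z [-2.e-04 -1.e-04 -1.e+00] F [-0.55  1.38  0.28] M [ 0.024 -0.001  0.036] g 0.127 q [-0.166  0.419 -0.047  1.953  0.028  0.77  -1.447]
t 20.3 tcp [0.5494 0.0499 0.1153] toolx [ 0.346 -0.938  0.   ] z [-1.e-04 -0.e+00 -1.e+00] F [ 0.27 -0.17 -0.57] M [-0.006  0.003  0.047] g 0.13 q [-0.166  0.419 -0.047  1.953  0.028  0.77  -1.447]
t 20.35 tcp [0.5495 0.0499 0.1153] toolx [ 0.346 -0.938  0.   ] z [ 0. -0. -1.] F [-0.07  0.41 -0.99] M [ 0.005  0.037 -0.004] g 0.133 q [-0.166  0.419 -0.047  1.953  0.028  0.77  -1.447]
shift [ 0.02335551 -0.00734672  0.58185045]
```

The rim is about 4 mm below the lid top with no contact force, so the skirt is around the lid. Carrying on down.

```bash
python3 -m creep '[[[0,0,0.15,0,0,0,0.05],[0,0,0.3,0,0,0,0.05],[0,0,0.45,0,0,0,0.05],[0,0,0.5,0,0,0,0.05],[0,0,0.5,0,0,0,0.05]]]' 40; python3 - <<'E'
from h import *
for i in range(3):
    o,m=st(); bot.read_camera("wrist")
E
```

```text
t: 21.02
eef_pos: [0.5494, 0.0499, 0.1102]
tool_rot: [0.0, 0.82, -0.572, -0.0]
contact_force: [-0.4, -0.4, -0.8]
gripper_width: 0.129
t 21.02 tcp [0.5494 0.0499 0.1102] toolx [ 0.345 -0.938  0.   ] z [-1.e-04 -0.e+00 -1.e+00] F [-0.39 -0.38 -0.82] M [-0.036  0.008  0.028] g 0.129 q [-0.166  0.426 -0.047  1.956  0.028  0.76  -1.448]
t 21.07 tcp [0.5495 0.0499 0.1103] toolx [ 0.346 -0.938  0.   ] z [ 1.e-04 -0.e+00 -1.e+00] F [-0.06  0.13  0.04] M [ 0.032 -0.02  -0.008] g 0.131 q [-0.166  0.426 -0.047  1.956  0.028  0.76  -1.448]
t 21.12 tcp [0.5494 0.0499 0.1103] toolx [ 0.346 -0.938  0.   ] z [ 0. -0. -1.] F [-0.33  0.54 -0.71] M [-0.025 -0.069  0.02 ] g 0.131 q [-0.166  0.426 -0.047  1.956  0.028  0.76  -1.448]
```

```bash
python3 -m creep '[[[0,0,0.05,0,0,0,0.05],[0,0,0.08,0,0,0,0.05],[0,0,0.08,0,0,0,0.05]]]' 40; python3 - <<'E'
from h import *
for i in range(4):
    o,m=st(); bot.read_camera("wrist")
E
```

```text
t: 21.55
eef_pos: [0.5494, 0.0499, 0.1095]
tool_rot: [0.0, 0.82, -0.572, -0.0]
contact_force: [-0.4, 0.8, -0.1]
gripper_width: 0.132
t 21.55 tcp [0.5494 0.0499 0.1095] toolx [ 0.345 -0.938  0.   ] z [-0. -0. -1.] F [-0.41  0.84 -0.15] M [ 0.036  0.003 -0.055] g 0.132 q [-0.166  0.427 -0.047  1.957  0.029  0.758 -1.448]
t 21.6 tcp [0.5494 0.0499 0.1095] toolx [ 0.346 -0.938  0.   ] z [ 0. -0. -1.] F [-0.41  0.25 -0.67] M [ 0.001 -0.026 -0.006] g 0.127 q [-0.166  0.427 -0.047  1.957  0.029  0.758 -1.448]
t 21.65 tcp [0.5494 0.0499 0.1095] toolx [ 0.346 -0.938  0.   ] z [ 0. -0. -1.] F [ 0.12 -0.23 -1.39] M [ 0.064 -0.003  0.017] g 0.134 q [-0.166  0.427 -0.047  1.957  0.029  0.758 -1.448]
t 21.7 tcp [0.5494 0.0499 0.1095] toolx [ 0.345 -0.938  0.   ] z [ 0. -0. -1.] F [ 0.7   0.66 -0.85] M [-0.02  -0.047 -0.011] g 0.131 q [-0.166  0.427 -0.047  1.957  0.029  0.758 -1.448]
```

```bash
python3 -m creep '[[[0,0,0.03,0,0,0,0.05],[0,0,0.05,0,0,0,0.05],[0,0,0.05,0,0,0,0.05]]]' 40; python3 - <<'E'
from h import *
for i in range(3):
    o,m=st(); bot.read_camera("wrist")
E
```

```text
t: 22.12
eef_pos: [0.5495, 0.0499, 0.1094]
tool_rot: [-0.0, 0.82, -0.572, 0.0]
contact_force: [-2.2, -0.5, 5.9]
gripper_width: 0.13
t 22.12 tcp [0.5495 0.0499 0.1094] toolx [ 0.345 -0.938  0.   ] z [ 2.e-04  0.e+00 -1.e+00] F [-2.25 -0.53  5.9 ] M [-0.084  0.43   0.026] g 0.13 q [-0.166  0.427 -0.047  1.957  0.029  0.758 -1.448]
t 22.18 tcp [0.5495 0.0499 0.1094] toolx [ 0.345 -0.938  0.   ] z [ 2.e-04  0.e+00 -1.e+00] F [-1.48  0.27  5.29] M [-0.061  0.475 -0.034] g 0.13 q [-0.166  0.427 -0.047  1.957  0.029  0.758 -1.448]
t 22.23 tcp [0.5495 0.0499 0.1094] toolx [ 0.345 -0.938  0.   ] z [ 2.e-04  1.e-04 -1.e+00] F [-2.19 -1.39  5.12] M [-0.062  0.481 -0.011] g 0.126 q [-0.166  0.427 -0.047  1.957  0.029  0.758 -1.448]
```

Contact at the expected height, about 6 N. Easing off slightly, opening and retreating upward.

```bash
python3 -m creep '[[[0,0,-0.03,0,0,0,0.05],[0,0,-0.03,0,0,0,0.05],[0,0,-0.03,0,0,0,0.25],[0,0,-0.03,0,0,0,0.5],[0,0,-0.03,0,0,0,0.5],[0,0,-0.03,0,0,0,0.5],[0,0,-2,0,0,0,0.5],[0,0,-5,0,0,0,0.5],[0,0,-9,0,0,0,0.5],[0,0,-11,0,0,0,0.5]]]' 20; python3 - <<'E'
from h import *
bot.read_camera("wrist");bot.read_camera("wrist")
o,m=st()
c=bot.calibration("wrist"); im,d=bot.read_camera("wrist"); cv2.imwrite("pics/w13.png",im)
W=cloud("wrist",d,c); i=im.astype(int); g=(i[...,1]>i[...,2]+25)&(i[...,1]>i[...,0]+15)&(d>0)
near=np.hypot(W[...,0]-.55,W[...,1]-.05)<.05
cap=W[g&near&(W[...,2]>.1)&(W[...,2]<.112)]; rib=W[g&near&(W[...,2]>.122)]
h=cv2.convexHull(cap[:,:2].astype(np.float32)).reshape(-1,2); print("cap",circ(h),"z",np.median(cap[:,2]),"ribz",np.median(rib[:,2]))
A=np.c_[cap[:,:2]-[.55,.05],np.ones(len(cap))]; print("slopes",np.linalg.lstsq(A,cap[:,2],rcond=None)[0])
im,d=bot.read_camera("scene"); cv2.imwrite("pics/s13.png",cv2.resize(im[170:310,270:410],None,fx=4,fy=4,interpolation=cv2.INTER_CUBIC)); cv2.imwrite("pics/s13f.png",im)
W=cloud("scene",d); i=im.astype(int); g=(i[...,1]>i[...,2]+20)&(i[...,1]>i[...,0]+10)&(d>0)
cap=W[g&(np.hypot(W[...,0]-.55,W[...,1]-.05)<.05)&(W[...,2]>.102)&(W[...,2]<.112)]; print("scene cap z",len(cap),np.median(cap[:,2]))
A=np.c_[cap[:,:2]-[.55,.05],np.ones(len(cap))]; print("slopes",np.linalg.lstsq(A,cap[:,2],rcond=None)[0])
E
```

```text
t: 23.52
eef_pos: [0.5503, 0.05, 0.2212]
tool_rot: [-0.001, 0.82, -0.572, 0.001]
contact_force: [0.5, 0.0, 0.2]
gripper_width: 0.501
t 23.62 tcp [0.551  0.0501 0.2215] toolx [ 0.345 -0.938  0.001] z [ 4.9e-03  9.0e-04 -1.0e+00] F [-0.04  0.19 -0.03] M [-0.012 -0.008  0.006] g 0.501 q [-0.166  0.287 -0.046  1.862  0.016  0.989 -1.437]
cap (array([0.55032673, 0.05105405]), np.float64(0.03753638765483126)) z 0.10499881992194308 ribz 0.12880545719612851
slopes [-0.00342244 -0.00218942  0.10496335]
scene cap z 486 0.10660233057016319
slopes [-0.00662766 -0.00017414  0.10656742]
```

View pics/s13.png

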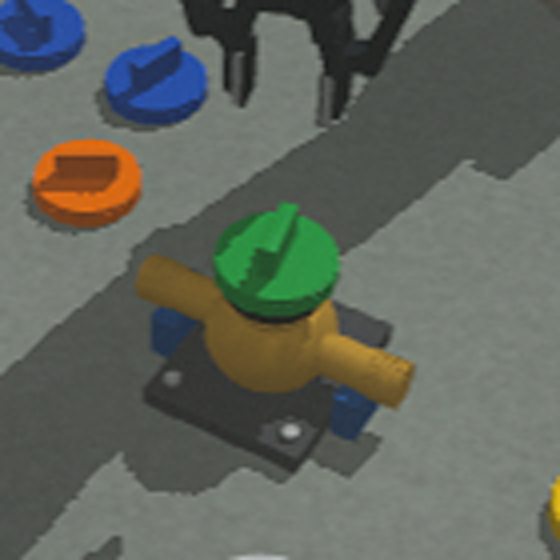

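View pics/w13.png

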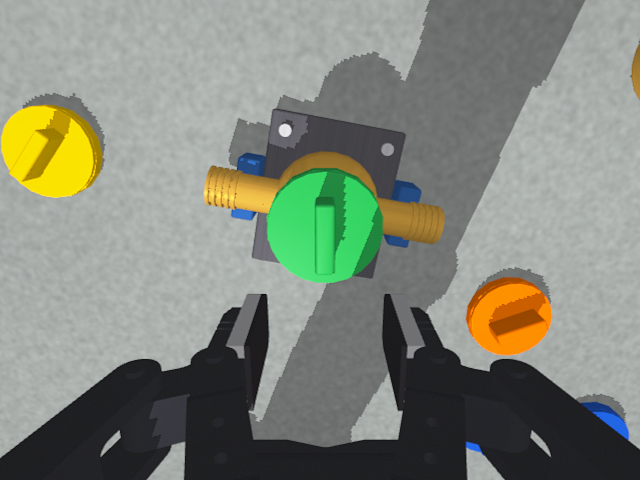

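The cover sits level and centred: the wrist camera puts its top at 105 mm against 106 expected, and it read 1 mm low on the bench too. Slopes are at most 0.007 rad. The gripper is clear, so I'm handing in.

```bash
python3 - <<'E'
from h import *
st(); print(bot.hand_in())
E
```

```text
t 23.73 tcp [0.5492 0.0499 0.2187] toolx [ 0.346 -0.938  0.   ] z [ 1.e-04 -0.e+00 -1.e+00] F [-1.33  1.35  0.47] M [-0.027  0.018 -0.001] g 0.5 q [-0.166  0.289 -0.046  1.865  0.016  0.988 -1.437]
the job is handed in; nothing more can be done
None
```

The lid is screwed down snug, the green cover sits level on it, and I handed the job in at about 24 s, with no verdict reported.

- **Lid:** I turned it about 2.4 rad clockwise. The torque jumped to about 0.41 N m at the seat, and I stopped at about 0.59 N m; the wrist moment and joint 7's torque agreed. Halfway through, the red mark had not slipped in the grip, and the glass looked intact afterwards.
- **Cover:** I lowered the green cover over the lid until it touched at the expected height, with about 6 N, then eased off and let go. The wrist camera put its top at 105 mm, against 106 expected, but that camera had also read 1 mm low on the bench. The scene camera read 106.6 mm. The tilt was at most 0.007 rad, and the centre was within about 1 mm of the lid axis.
- **Readings that disagreed:**
    - During the run-down, the moment read about 0 to 0.05 N m instead of 0.07, with about 0.04 N m of noise.
    - With the cover in the hand, the wrist camera showed a tilt of about 0.02 rad, which was gone once it was placed.
- **Not checked:** I didn't re-measure the yellow cover and the other things on the bench. I never gripped any of them, and those in view of the last pictures looked undisturbed.

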